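Test the night-light houses in order

TASK

Test the finished night lights by pushing each painted house down into its log slice with the fingertips, by at least 4 mm so that it stays down: first the red roof, then the blue, then the yellow. Push lightly, straight down on the ridge (it needs only about 5 N), and do not pick up, tip or shove the log slices. Leave the house with the unpainted roof and everything else on the bench alone.

Things in the scene. Friction and masses are not known exactly. Their poses are not given: they have to be found in the camera images.
- red_ridge (a point): Middle of the flat ridge cap on top of the night-light house with the red painted roof; this is the spot to push. The cap is 18 mm (x) by 54 mm (y), the roof slopes away on both sides. The house is 42 x 50 mm and 54 mm tall, with a dark 16 mm band round its foot, and is the push-switch of the light. z is up; the ridge runs along y. At the start the ridge is 87 to 88 mm above the bench.
- red_house (a joint): How far the house with the red painted roof has been pushed down into its log slice, in m: 0 is fully up (starts between 0 and 0.001), 0.016 is fully down on its stop. It starts to move at about 2.5 N; the push grows with depth, about 4 N at 3 mm, 5 N at 5 mm, 6 N at 7 mm, 10 N at the stop. It stays at the depth where it is left, except that one pushed deeper than 7 mm eases back up to about 7 mm when let go.
- red_slice: Loose round slice of log with bark, 104 mm across and 34 mm thick, 0.32 kg, that carries the house with the red painted roof at its centre. Origin at the centre of its underside, z up.
- blue_ridge (a point): Middle of the flat ridge cap on top of the night-light house with the blue painted roof; this is the spot to push. The cap is 18 mm (x) by 54 mm (y), the roof slopes away on both sides. The house is 42 x 50 mm and 54 mm tall, with a dark 16 mm band round its foot, and is the push-switch of the light. z is up; the ridge runs along y. At the start the ridge is 81 to 82 mm above the bench.
- blue_house (a joint): How far the house with the blue painted roof has been pushed down into its log slice, in m: 0 is fully up (starts between 0 and 0.001), 0.016 is fully down on its stop. It starts to move at about 2.5 N; the push grows with depth, about 4 N at 3 mm, 5 N at 5 mm, 6 N at 7 mm, 10 N at the stop. It stays at the depth where it is left, except that one pushed deeper than 7 mm eases back up to about 7 mm when let go.
- blue_slice: Loose round slice of log with bark, 104 mm across and 28 mm thick, 0.32 kg, that carries the house with the blue painted roof at its centre. Origin at the centre of its underside, z up.
- yellow_ridge (a point): Middle of the flat ridge cap on top of the night-light house with the yellow painted roof; this is the spot to push. The cap is 18 mm (x) by 54 mm (y), the roof slopes away on both sides. The house is 42 x 50 mm and 54 mm tall, with a dark 16 mm band round its foot, and is the push-switch of the light. z is up; the ridge runs along y. At the start the ridge is 93 to 94 mm above the bench.
- yellow_house (a joint): How far the house with the yellow painted roof has been pushed down into its log slice, in m: 0 is fully up (starts between 0 and 0.001), 0.016 is fully down on its stop. It starts to move at about 2.5 N; the push grows with depth, about 4 N at 3 mm, 5 N at 5 mm, 6 N at 7 mm, 10 N at the stop. It stays at the depth where it is left, except that one pushed deeper than 7 mm eases back up to about 7 mm when let go.
- yellow_slice: Loose round slice of log with bark, 104 mm across and 40 mm thick, 0.32 kg, that carries the house with the yellow painted roof at its centre. Origin at the centre of its underside, z up.
- plain_ridge (a point): Middle of the flat ridge cap on top of the night-light house with the unpainted bare-wood roof; this house is to be left alone. The cap is 18 mm (x) by 54 mm (y), the roof slopes away on both sides. The house is 42 x 50 mm and 54 mm tall, with a dark 16 mm band round its foot, and is the push-switch of the light. z is up; the ridge runs along y. At the start the ridge is 87 to 88 mm above the bench.
- plain_house (a joint): How far the house with the unpainted bare-wood roof has been pushed down into its log slice, in m: 0 is fully up (starts between 0 and 0.001), 0.016 is fully down on its stop. It starts to move at about 2.5 N; the push grows with depth, about 4 N at 3 mm, 5 N at 5 mm, 6 N at 7 mm, 10 N at the stop. It stays at the depth where it is left, except that one pushed deeper than 7 mm eases back up to about 7 mm when let go.
- plain_slice: Loose round slice of log with bark, 104 mm across and 34 mm thick, 0.32 kg, that carries the house with the unpainted bare-wood roof at its centre. Origin at the centre of its underside, z up.
- offcut: Loose brown wood offcut, 85 x 50 x 28 mm, bystander. Origin at the centre of its underside.
- mallet: Loose wooden mallet lying flat, handle to -x, about 300 mm long, head 140 mm wide and 60 mm high, bystander. Origin under the handle's front part, on the bench.
- glue: Loose white glue bottle with a green label and a black cap, 58 mm across, 140 mm tall, bystander. Origin at the centre of its underside.
- screwdriver: Loose screwdriver with an orange handle lying on the bench, bystander.
- brush: Loose brush with a wooden handle lying on the bench, bystander.
- pencil_mug: Loose blue ceramic mug, 76 mm across, 90 mm tall, at the back of the bench, bystander. Origin at the centre of its underside.
Not all that is in view belongs to the job. What is shaped like the yellow_slice but green or purple is not meant.

How it is judged:
By the outcome, as a careful person would: the job done as asked, in the order asked, and still so for the second after the job is handed in, with the robot touching nothing.
It also fails if it takes over 48 s, if anything falls off the work surface, if the arm or the gripper's body presses on something with over 40 N, if the wrist force passes 120 N, or if a joint passes its speed limit or range.

ROBOT

A 6-joint arm with a two-finger parallel gripper is mounted at the origin on the work surface. World frame = base frame: x ahead of the robot, y to its left, z up, the work surface at z = 0. Lengths are in m, angles in rad, forces in N, time in s.
With the tool pointing down it reaches from about 0.3 to 0.775 m from the base axis. Payload 14.6 kg.
Tool frame: the origin (TCP) lies at the very end of the fingers, on their centre line; the grasp point (between the pads) lies 19 mm behind it; z points along the fingers, x is the direction in which the jaws open and shut, and the axes are right-handed (so a half turn about z gives the same grasp; the last joint's range is limited). The gripper opens to 94 mm and grips with 3 to 60 N. Pads are 16 mm wide; open, the fingers measure 119 mm over their backs; the gripper's body (75 mm by 177 mm) begins 78 mm behind the grasp point.
Start: joints at [1.273, 0.3, 1.521, -0, 1.321, -0.067], TCP at [0.126, 0.535, 0.205] pointing down, gripper open.
Joint ranges: [-3.03, 3.03], [-0.79, 2.21], [0.23, 2.52], [-1.04, 4.18], [0, 3.07], [-2.55, 2.55]. Speed limits (rad/s): [2.22, 2.22, 2.57, 3.14, 3.14, 3.14].

INTERFACE

Orientations are given as [roll, pitch, yaw] about the fixed x, y, z axes, in that order (R = Rz(yaw) Ry(pitch) Rx(roll)).
In Python, from station import ctrl gives the robot as it stands.
- The arm moves only by the shell command python3 -m inch 'ROWS' [FORCE]. ROWS is JSON, one flat list of numbers, 7 for each row, row after row: the shift along the tool's x, y, z in cm, then the turn, a rotation vector about the tool's x, y, z in rad, then the opening, from 0 (shut) to 1 (fully open). In form: [tx, ty, tz, wx, wy, wz, claw, tx, ty, tz, wx, wy, wz, claw, ...]. A call has 1 to 20 rows; each row shifts and turns the commanded pose from where the row before left it, along the tool's axes as they then stand; what a row does not reach is not made up. A row lasts 1/8 s, in which the tool goes at most 62.5 mm and 10.7 degrees, less where a joint would pass 70% of its speed; a pose out of reach is approached as far as the arm can. A call is refused whole if a number of a shift passes 6.25 or a number of a turn 0.188, either way. A call with a gripper value outside its range is refused whole. The fingers move at their own pace and stop on an object; FORCE is the grip in N (left out, the last holds). Time passes only in rows, so rows that do not move let the fingers close. It gives the time, the measured TCP pose, the force and the opening at its end, in the units of the state.
- ctrl.get_obs(): the state, without advancing time (a new reading comes with each control period).
- ctrl.camera(name): name is "scene" or "top"; returns (picture, depth): 384x512x3 uint8, red, green, blue; 384x512 float32, m along the optical axis (not along the pixel's ray), 0 where there is no reading.
- ctrl.camera_params(name): a dict with "vertical_fov" (degrees; the focal length in pixels is half the picture's height over the tangent of half this angle, whatever the lens; pixels are square), "cx", "cy" (the principal point, pixels), "camera_from_world" (4x4, takes a point from world to camera coordinates). Camera axes: x right, y down, z forward; pixel columns grow to the right and rows downward; lengths in m; the calibration is good to about 2 mm. A picture is of the moment at which its call begins. camera_params takes no time and is no camera call.
- ctrl.hand_in(): hands the job in, once; it reports no verdict.
Trained networks look in the newest picture that a camera, given by its name, has taken for a name from the list of things; names that differ only in an ending like _2 or _b are one class to them, and where a whole thing is asked for, a point or a joint stands for the part that bears it (a point fixed in the world has none). Each returns a list of dicts, best first, with "score" (0 to 1); they miss things now and then, are a little off and sometimes report something else, mostly with a low value. They report only what shows in the picture. A call takes as long as a camera call. They do not tell look-alikes from the thing itself.
- ctrl.spot_in(camera, label): "bbox" ([centre column, centre row, width, height] in pixels, round what is visible of it).
- ctrl.place_of(camera, label): "centre" ([column, row] in pixels: a listed point, or the origin of a listed thing).
The state is a dict: "time_s": time; "qpos": joint angles; "joint_vel": joint speeds; "tau": joint torques, N m; "ee_pos": TCP position; "eef_rot": TCP orientation; "force": force on the tool from outside, world axes, zero at the start; "moment": the same for the moment, N m; "grip_width": finger opening in m.
Only numpy, scipy, OpenCV 4.12 (cv2) and the standard library are available. Lean on these libraries where they do the work, as an engineer would, in place of code of your own. Each camera call takes 0.05 s, during which the arm holds its last target. There are 200 camera calls.

## Working session

There is one attempt and no reset: what is moved stays moved. The work goes in short steps, Python scripts to look and compute and a shell command to move; the robot and the scene stay as the last step left them, time stands still between calls to the robot, and variables do not carry over. Pictures are saved under pics/ and viewed, about 8 in all and at most 12, crops included, and the job is handed in when it is done.

```bash
mkdir -p pics
cat > h.py <<'E'
from station import ctrl
import numpy as np, cv2
def world(cam,u,v,d=None,z=None):
    p=ctrl.camera_params(cam);T=np.linalg.inv(np.array(p["camera_from_world"]))
    f=192/np.tan(np.radians(p["vertical_fov"])/2)
    r=np.array([(u-p["cx"])/f,(v-p["cy"])/f,1.])
    if d is None: d=(z-T[2,3])/(T[2,:3]@r)
    return T[:3,:3]@(r*d)+T[:3,3]
E
python3 - <<'E'
from h import *
ims={}
for c in("top","scene"):
    im,d=ctrl.camera(c);ims[c]=im
    cv2.imwrite(f"pics/{c}0.png",im[:,:,::-1])
    for n,z in(("red",.0875),("blue",.0815),("yellow",.0935),("plain",.0875)):
        for r in ctrl.place_of(c,n+"_ridge")[:3]:
            u,v=r["centre"];dd=d[int(round(v)),int(round(u))]
            print(c,n,round(r["score"],2),np.round([u,v]),world(c,u,v,z=z).round(4),world(c,u,v,d=dd).round(4))
o=ctrl.get_obs()
for k in o: print(k,np.round(o[k],3))
E
```

```text
top red 0.81 [188. 230.] [0.4784 0.2368 0.0875] [0.4784 0.2372 0.0846]
top blue 0.87 [217. 170.] [0.6542 0.1511 0.0815] [0.6543 0.1513 0.0799]
top blue 0.55 [338. 225.] [ 0.4841 -0.2022  0.0815] [ 0.4842 -0.1999  0.0956]
top yellow 0.77 [338. 225.] [ 0.4847 -0.2014  0.0935] [ 0.4847 -0.2011  0.0956]
top yellow 0.77 [384. 273.] [ 0.3432 -0.3323  0.0935] [ 0.3439 -0.3305  0.1008]
top yellow 0.61 [308. 105.] [ 0.8412 -0.1241  0.0935] [ 0.8419 -0.1244  0.0908]
top plain 0.54 [315. 182.] [ 0.6124 -0.1398  0.0875] [ 0.6119 -0.1392  0.0927]
scene red 0.66 [313. 167.] [0.4712 0.2248 0.0875] [0.4705 0.2249 0.0866]
scene blue 0.64 [300. 209.] [0.6604 0.1634 0.0815] [0.6624 0.1631 0.0848]
scene blue 0.51 [150. 171.] [ 0.4863 -0.412   0.0815] [ 0.422  -0.4429 -0.0056]
scene blue 0.29 [377. 170.] [0.4816 0.4751 0.0815] [0.4338 0.4982 0.017 ]
scene yellow 0.81 [219. 255.] [ 0.8475 -0.1223  0.0935] [ 0.8476 -0.1223  0.0936]
scene yellow 0.67 [206. 167.] [ 0.4755 -0.1949  0.0935] [ 0.4763 -0.1948  0.0946]
scene yellow 0.62 [174. 143.] [ 0.353  -0.3341  0.0935] [ 0.3531 -0.334   0.0936]
scene plain 0.78 [216. 198.] [ 0.6142 -0.1464  0.0875] [ 0.6144 -0.1464  0.0878]
time_s 0.5
qpos [ 1.273  0.3    1.521 -0.     1.321 -0.067]
joint_vel [ 0.001 -0.     0.001  0.001  0.001 -0.001]
tau [-1.0000e-03 -5.3136e+01 -3.5273e+01  7.1000e-02  2.2000e-02 -0.0000e+00]
ee_pos [0.126 0.535 0.205]
eef_rot [3.142 0.    1.34 ]
force [-0.249 -0.184 -0.462]
moment [-0.043  0.019  0.039]
grip_width 0.094
```

View pics/top0.png

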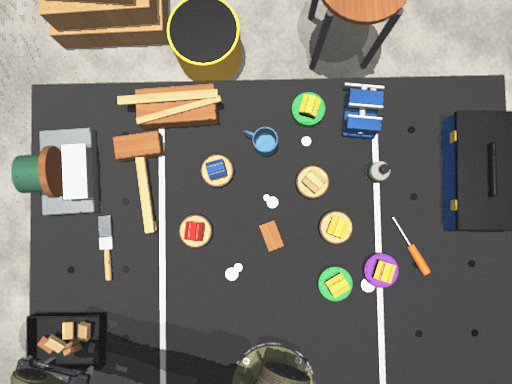

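View pics/scene0.png

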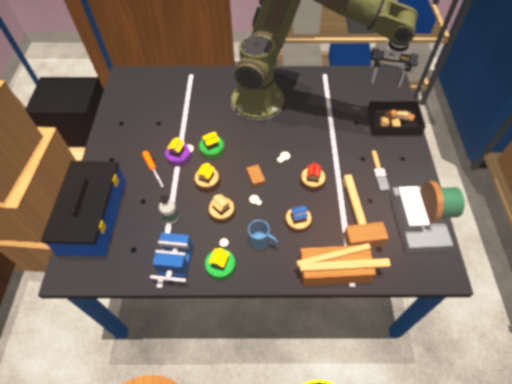

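The top view shows red at about (195,232), blue at (217,170), yellow on its wood slice at (336,227) and plain at (313,181). The green and purple yellow-roofed lights are decoys. I'll refine using the depth data.

```bash
cat >> h.py <<'E'
def cloud(c,d):
    v,u=np.mgrid[:384,:512]
    p=ctrl.camera_params(c);T=np.linalg.inv(np.array(p["camera_from_world"]));f=192/np.tan(np.radians(p["vertical_fov"])/2)
    P=np.stack([(u-p["cx"])/f*d,(v-p["cy"])/f*d,d],-1)
    return P@T[:3,:3].T+T[:3,3]
S={"red":(.475,.228,.0875),"blue":(.657,.155,.0815),"yellow":(.48,-.198,.0935),"plain":(.613,-.143,.0875)}
E
cat > m.py <<'E'
from h import *
import sys
tag=sys.argv[1];tiles=[]
for c in("top","scene"):
    im,d=ctrl.camera(c);P=cloud(c,d)
    for n,(x,y,z) in S.items():
        near=np.hypot(P[...,0]-x,P[...,1]-y)<.07
        out=[]
        for lo,hi in((z-.006,z+.012),(z-.04,z+.012)):
            m=near&(P[...,2]>lo)&(P[...,2]<hi)&(d>0);Q=P[m]
            if len(Q)<5: continue
            (cx,cy),(w,h),a=cv2.minAreaRect((Q[:,:2]*1000).astype(np.float32))
            out.append((len(Q),Q[:,:2].mean(0).round(4),"rect",round(cx),round(cy),round(w),round(h),round(a),"z",round(np.median(Q[:,2]),4)))
        m=near&(P[...,2]>.012)&(P[...,2]<z-.035) # slice
        Q=P[m];(sx,sy),r=cv2.minEnclosingCircle((Q[:,:2]*1000).astype(np.float32))
        print(c,n,*out,"slice",round(sx),round(sy),round(r))
        v,u=np.argwhere(near).mean(0).astype(int)
        tiles.append(cv2.resize(im[max(v-22,0):v+22,u-22:u+22],(200,200),interpolation=cv2.INTER_CUBIC))
cv2.imwrite(f"pics/{tag}.png",np.vstack([np.hstack(tiles[:4]),np.hstack(tiles[4:])])[:,:,::-1])
E
python3 m.py c0; python3 -c "
from h import *
print(ctrl.camera_params('top'))"
```

```text
top red (140, array([0.4769, 0.2249]), 'rect', 476, 222, 32, 50, 89, 'z', np.float64(0.0866)) (324, array([0.4757, 0.2246]), 'rect', 476, 226, 53, 54, 84, 'z', np.float64(0.0801)) slice 480 227 56
top blue (140, array([0.6609, 0.157 ]), 'rect', 662, 158, 34, 54, 18, 'z', np.float64(0.0817)) (315, array([0.6599, 0.1572]), 'rect', 661, 157, 53, 54, 15, 'z', np.float64(0.074)) slice 661 158 52
top yellow (153, array([ 0.4797, -0.2012]), 'rect', 480, -202, 35, 54, 67, 'z', np.float64(0.0935)) (329, array([ 0.4801, -0.2013]), 'rect', 479, -203, 53, 54, 69, 'z', np.float64(0.0867)) slice 479 -202 52
top plain (144, array([ 0.6196, -0.1352]), 'rect', 620, -136, 52, 32, 44, 'z', np.float64(0.0879)) (321, array([ 0.619 , -0.1348]), 'rect', 620, -136, 53, 53, 47, 'z', np.float64(0.0806)) slice 620 -136 52
scene red (54, array([0.4796, 0.2281]), 'rect', 481, 228, 24, 59, 86, 'z', np.float64(0.0848)) (189, array([0.4837, 0.2279]), 'rect', 480, 229, 48, 62, 86, 'z', np.float64(0.075)) slice 479 230 55
scene blue (68, array([0.6649, 0.1619]), 'rect', 667, 162, 26, 55, 16, 'z', np.float64(0.0788)) 
[... 168 characters left out ...]
 55, 77, 'z', np.float64(0.0913)) (201, array([ 0.4885, -0.1967]), 'rect', 483, -199, 54, 57, 69, 'z', np.float64(0.0813)) slice 483 -199 54
scene plain (67, array([ 0.6234, -0.1332]), 'rect', 626, -133, 57, 24, 42, 'z', np.float64(0.0847)) (221, array([ 0.6279, -0.1308]), 'rect', 622, -131, 57, 53, 46, 'z', np.float64(0.0746)) slice 625 -131 53
{'vertical_fov': 42.5509667697508, 'cx': 252.88993544606552, 'cy': 195.8727948359786, 'camera_from_world': array([[-0.01770283, -0.99977427, -0.01174788,  0.05641215],
       [-0.99802241,  0.01837817, -0.06011244,  0.57781328],
       [ 0.06031478,  0.01066049, -0.99812248,  1.50544877],
       [ 0.        ,  0.        ,  0.        ,  1.        ]])}
```

View pics/c0.png

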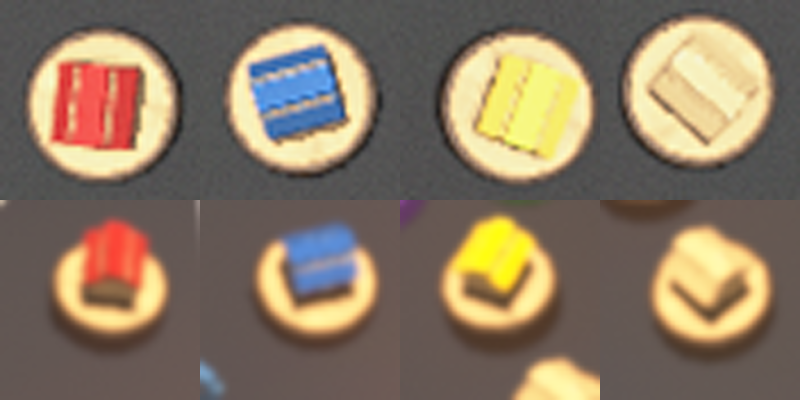

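Both cameras agree to about 4 mm: red at (0.478, 0.227), blue at (0.662, 0.159), yellow at (0.481, -0.2005). I'll keep the orientation, shut the fingers and go above red.

```bash
python3 -m inch '[-1.37,2.58,0,0,0,0,0,-1.37,2.58,0,0,0,0,0,-1.37,2.58,0,0,0,0,0,-1.37,2.58,0,0,0,0,0,-1.37,2.58,0,0,0,0,0,-1.37,2.58,0,0,0,0,0,-1.37,2.58,0,0,0,0,0,-1.37,2.58,0,0,0,0,0,-1.37,2.58,0,0,0,0,0,-1.37,2.58,0,0,0,0,0,-1.37,2.58,0,0,0,0,0,-1.37,2.58,0,0,0,0,0,-1.37,2.58,0,0,0,0,0,-1.37,2.58,0,0,0,0,0,-1.37,2.58,0,0,0,0,0,-1.37,2.58,0,0,0,0,0,0,0,3,0,0,0,0,0,0,3,0,0,0,0,0,0,2,0,0,0,0,0,0,0,0,0,0,0]' 20
cat > g.py <<'E'
from h import *
import sys
o=ctrl.get_obs();x,y,z=map(float,sys.argv[1:4]);p=np.array(o["ee_pos"]);yw=o["eef_rot"][2]
d=np.array([x,y,z])-p;c,s=np.cos(yw),np.sin(yw)
print("t",round(o["time_s"],2),"p",p.round(4),"rot",np.round(o["eef_rot"],4),"F",np.round(o["force"],2),"w",round(o["grip_width"],4),"tool cm",np.round(100*np.array([d[0]*c+d[1]*s,d[0]*s-d[1]*c,-d[2]]),2))
E
python3 g.py .478 .227 .093; python3 m.py c1
```

```text
time_s: 3.1
ee_pos: [0.477, 0.2273, 0.1244]
eef_rot: [-3.14, 0.001, 1.34]
force: [0.1, -0.4, -0.5]
grip_width: 0.0003
t 3.1 p [0.477  0.2273 0.1244] rot [-3.1396e+00  1.4000e-03  1.3399e+00] F [ 0.09 -0.36 -0.49] w 0.0003 tool cm [-0.01  0.11  3.14]
top red slice 477 215 55
top blue (136, array([0.6606, 0.1555]), 'rect', 658, 156, 36, 54, 21, 'z', np.float64(0.0816)) (312, array([0.6598, 0.157 ]), 'rect', 661, 158, 52, 54, 15, 'z', np.float64(0.074)) slice 661 157 52
top yellow (158, array([ 0.4798, -0.2025]), 'rect', 480, -201, 42, 54, 70, 'z', np.float64(0.0938)) (329, array([ 0.4801, -0.2012]), 'rect', 479, -203, 53, 54, 68, 'z', np.float64(0.087)) slice 479 -202 53
top plain (145, array([ 0.6204, -0.1348]), 'rect', 620, -136, 52, 38, 46, 'z', np.float64(0.0875)) (322, array([ 0.619 , -0.1348]), 'rect', 620, -136, 53, 53, 47, 'z', np.float64(0.0806)) slice 620 -136 52
scene red (45, array([0.4835, 0.2286]), 'rect', 483, 229, 17, 50, 80, 'z', np.float64(0.0863)) (188, array([0.4851, 0.2281]), 'rect', 478, 229, 48, 60, 86, 'z', np.float64(0.0743)) slice 481 227 54
scene blue (65, array([0.6648, 0.1614]), 'rect', 665, 162, 24, 54, 14, 'z', np.float64(0.0792)) (215, array([0.6702, 0.161 ]), 'rect', 664, 161, 54, 55, 16, 'z', np.float64(0.0709)) slice 664 162 53
scene yellow (59, array([ 0.4832, -0.198 ]), 'rect', 482, -198, 21, 57, 71, 'z', np.float64(0.0909)) (196, array([ 0.488 , -0.1967]), 'rect', 482, -198, 53, 57, 69, 'z', np.float64(0.0814)) slice 484 -200 54
scene plain (63, array([ 0.6244, -0.1305]), 'rect', 624, -132, 55, 23, 46, 'z', np.float64(0.0853)) (220, array([ 0.628 , -0.1306]), 'rect', 622, -131, 58, 54, 48, 'z', np.float64(0.0754)) slice 626 -131 53
```

View pics/c1.png

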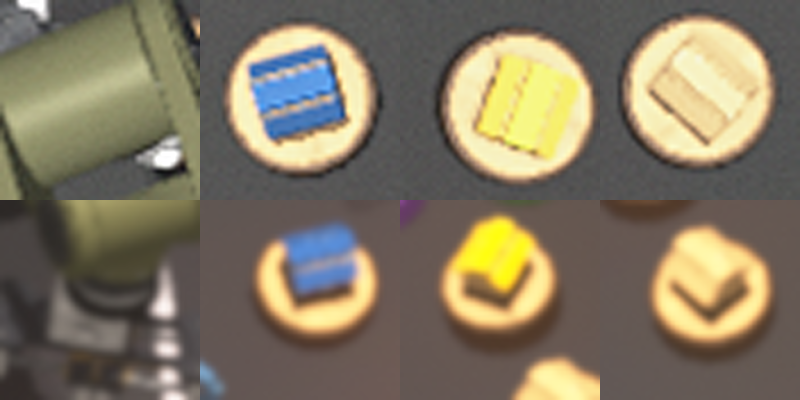

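The arm hides the red house in both views, and the fingers are shut. I'll descend slowly and read the force.

```bash
python3 -m inch '[0,0.1,1,0,0,0,0,0,0,1,0,0,0,0,0,0,0.8,0,0,0,0,0,0,0.3,0,0,0,0,0,0,0.2,0,0,0,0,0,0,0.2,0,0,0,0,0,0,0.1,0,0,0,0,0,0,0.1,0,0,0,0,0,0,0,0,0,0,0,0,0,0,0,0,0,0]'; python3 g.py .478 .227 .082
```

```text
time_s: 4.45
ee_pos: [0.4785, 0.2274, 0.0885]
eef_rot: [3.142, -0.0, 1.34]
force: [-0.5, -0.1, -0.6]
grip_width: 0.0005
t 4.45 p [0.4785 0.2274 0.0885] rot [ 3.1415e+00 -1.0000e-04  1.3400e+00] F [-0.54 -0.1  -0.61] w 0.0005 tool cm [-0.05 -0.04  0.65]
```

```bash
python3 -m inch '[0,0,0.1,0,0,0,0,0,0,0.1,0,0,0,0,0,0,0.1,0,0,0,0,0,0,0.1,0,0,0,0,0,0,0,0,0,0,0]'; python3 g.py .478 .227 .082
```

```text
time_s: 5.08
ee_pos: [0.4786, 0.2274, 0.0844]
eef_rot: [3.141, -0.0, 1.34]
force: [0.1, -0.0, 2.5]
grip_width: 0.0006
t 5.08 p [0.4786 0.2274 0.0844] rot [ 3.1414e+00 -1.0000e-04  1.3400e+00] F [ 0.07 -0.    2.51] w 0.0006 tool cm [-0.05 -0.05  0.24]
```

```bash
python3 -m inch '[0,0,0.1,0,0,0,0,0,0,0.1,0,0,0,0,0,0,0.1,0,0,0,0,0,0,0,0,0,0,0]'; python3 g.py .478 .227 .082
```

```text
time_s: 5.58
ee_pos: [0.4785, 0.2274, 0.0815]
eef_rot: [3.141, -0.0, 1.34]
force: [-1.0, -0.3, 3.8]
grip_width: 0.0008
t 5.58 p [0.4785 0.2274 0.0815] rot [ 3.1415e+00 -1.0000e-04  1.3400e+00] F [-1.01 -0.31  3.83] w 0.0008 tool cm [-0.05 -0.04 -0.05]
```

```bash
python3 -m inch '[0,0,0.1,0,0,0,0,0,0,0.05,0,0,0,0,0,0,0,0,0,0,0]'; python3 g.py .478 .227 .082;  python3 -m inch '[0,0,0,0,0,0,0,0,0,0,0,0,0,0]'
```

```text
time_s: 5.95
ee_pos: [0.4786, 0.2274, 0.08]
eef_rot: [3.141, -0.0, 1.34]
force: [0.1, 0.4, 5.5]
grip_width: 0.0002
t 5.95 p [0.4786 0.2274 0.08  ] rot [ 3.1414e+00 -1.0000e-04  1.3400e+00] F [0.12 0.39 5.53] w 0.0002 tool cm [-0.05 -0.05 -0.2 ]
time_s: 6.2
ee_pos: [0.4786, 0.2274, 0.0801]
eef_rot: [3.141, -0.0, 1.34]
force: [-0.9, 0.1, 5.6]
grip_width: 0.0002
```

Red reads 5.6 N, so about 6 mm down. Lifting and moving over blue.

```bash
python3 -m inch '[0,0,-0.5,0,0,0,0,0,0,-1.5,0,0,0,0,0,0,-3,0,0,0,0,0,0,-2,0,0,0,0,-0.3,2.42,0,0,0,0,0,-0.3,2.42,0,0,0,0,0,-0.3,2.42,0,0,0,0,0,-0.3,2.42,0,0,0,0,0,-0.3,2.42,0,0,0,0,0,-0.3,2.42,0,0,0,0,0,-0.3,2.42,0,0,0,0,0,-0.3,2.42,0,0,0,0,0,0,0,2,0,0,0,0,0,0,2,0,0,0,0,0,0,1,0,0,0,0,0,0,0,0,0,0,0]'; python3 g.py .662 .159 .084; python3 m.py c2 | grep red
```

```text
time_s: 8.2
ee_pos: [0.6608, 0.16, 0.0991]
eef_rot: [-3.14, 0.001, 1.34]
force: [-0.6, 0.3, 0.3]
grip_width: 0.0003
t 8.2 p [0.6608 0.16   0.0991] rot [-3.1402e+00  6.0000e-04  1.3404e+00] F [-0.57  0.31  0.34] w 0.0003 tool cm [-0.07  0.14  1.51]
top red (41, array([0.4735, 0.2485]), 'rect', 477, 249, 54, 10, 3, 'z', np.float64(0.0676)) slice 479 254 41
scene red (30, array([0.4954, 0.2461]), 'rect', 494, 246, 14, 28, 86, 'z', np.float64(0.0645)) slice 495 247 46
```

View pics/c2.png

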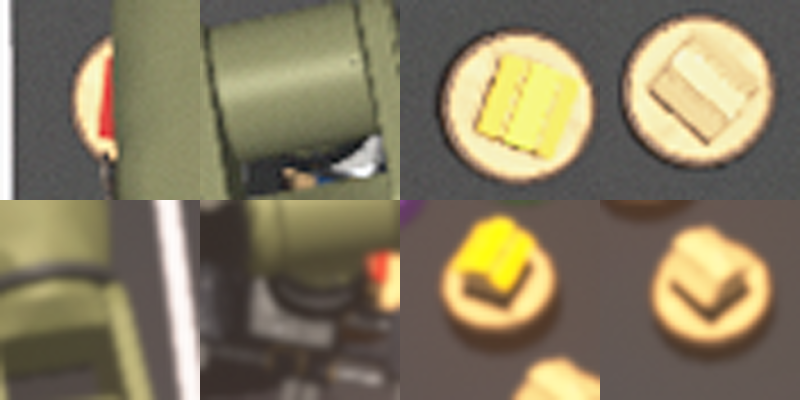

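Red and blue are mostly hidden by the arm here. The TCP reached 80 mm on a ridge that started at 87–88 mm, with a consistent force, so red went down. Now pushing blue.

```bash
python3 -m inch '[-0.07,0.14,0.5,0,0,0,0,0,0,0.5,0,0,0,0,0,0,0.3,0,0,0,0,0,0,0.2,0,0,0,0,0,0,0.1,0,0,0,0,0,0,0.1,0,0,0,0,0,0,0.1,0,0,0,0,0,0,0.1,0,0,0,0,0,0,0.1,0,0,0,0,0,0,0.1,0,0,0,0,0,0,0,0,0,0,0,0,0,0,0,0,0,0]'; python3 g.py .662 .159 .075
```

```text
time_s: 9.8
ee_pos: [0.6627, 0.1587, 0.0791]
eef_rot: [3.141, -0.0, 1.34]
force: [-0.6, -0.1, 2.8]
grip_width: 0.0002
t 9.8 p [0.6627 0.1587 0.0791] rot [ 3.1414e+00 -1.0000e-04  1.3399e+00] F [-0.63 -0.14  2.84] w 0.0002 tool cm [ 0.01 -0.08  0.41]
```

```bash
python3 -m inch '[0,0,0.1,0,0,0,0,0,0,0.1,0,0,0,0,0,0,0.1,0,0,0,0,0,0,0.1,0,0,0,0,0,0,0,0,0,0,0,0,0,0,0,0,0,0]'; python3 g.py .662 .159 .0745
```

```text
time_s: 10.55
ee_pos: [0.6627, 0.1587, 0.075]
eef_rot: [3.141, -0.0, 1.34]
force: [-0.4, -1.1, 4.3]
grip_width: 0.0004
t 10.55 p [0.6627 0.1587 0.075 ] rot [ 3.1414e+00 -1.0000e-04  1.3399e+00] F [-0.38 -1.09  4.33] w 0.0004 tool cm [ 0.01 -0.08  0.05]
```

```bash
python3 -m inch '[0,0,0.1,0,0,0,0,0,0,0,0,0,0,0,0,0,0,0,0,0,0]'; python3 -m inch '[0,0,0,0,0,0,0]'; python3 g.py .662 .159 .0745
```

```text
time_s: 10.92
ee_pos: [0.6627, 0.1587, 0.0741]
eef_rot: [3.141, -0.0, 1.34]
force: [-0.3, -0.8, 5.1]
grip_width: 0.0005
time_s: 11.05
ee_pos: [0.6627, 0.1587, 0.074]
eef_rot: [3.141, -0.0, 1.34]
force: [-0.8, -0.6, 5.8]
grip_width: 0.0005
t 11.05 p [0.6627 0.1587 0.074 ] rot [ 3.1414e+00 -1.0000e-04  1.3400e+00] F [-0.79 -0.61  5.81] w 0.0005 tool cm [ 0.01 -0.08 -0.05]
```

```bash
python3 -m inch '[0,0,-0.5,0,0,0,0,0,0,-2.5,0,0,0,0,0,0,-4,0,0,0,0,0,0,-2,0,0,0,0,-3.01,-0.73,0,0,0,0,0,-3.01,-0.73,0,0,0,0,0,-3.01,-0.73,0,0,0,0,0,-3.01,-0.73,0,0,0,0,0,-3.01,-0.73,0,0,0,0,0,-3.01,-0.73,0,0,0,0,0,-3.01,-0.73,0,0,0,0,0,-3.01,-0.73,0,0,0,0,0,-3.01,-0.73,0,0,0,0,0,-3.01,-0.73,0,0,0,0,0,-3.01,-0.73,0,0,0,0,0,-3.01,-0.73,0,0,0,0,0,-3.01,-0.73,0,0,0,0,0,0,0,0,0,0,0,0]'; python3 g.py .481 -.2005 .110; python3 m.py c3 | egrep "red|blue"
```

```text
time_s: 13.3
ee_pos: [0.4801, -0.2017, 0.1639]
eef_rot: [-3.141, 0.0, 1.338]
force: [-0.3, 0.5, -0.4]
grip_width: 0.0006
t 13.3 p [ 0.4801 -0.2017  0.1639] rot [-3.1413  0.      1.3377] F [-0.31  0.54 -0.43] w 0.0006 tool cm [0.14 0.06 5.39]
top red (67, array([0.4761, 0.2244]), 'rect', 476, 226, 18, 51, 80, 'z', np.float64(0.0841)) (321, array([0.4756, 0.2245]), 'rect', 476, 226, 53, 54, 83, 'z', np.float64(0.0731)) slice 476 226 52
top blue (73, array([0.6608, 0.1564]), 'rect', 661, 158, 21, 53, 16, 'z', np.float64(0.0772)) (312, array([0.66  , 0.1572]), 'rect', 661, 158, 53, 54, 15, 'z', np.float64(0.068)) slice 661 158 52
scene red (12, array([0.4802, 0.2309]), 'rect', 481, 230, 12, 45, 85, 'z', np.float64(0.0828)) (186, array([0.4832, 0.2284]), 'rect', 479, 228, 52, 59, 85, 'z', np.float64(0.0686)) slice 480 231 54
scene blue (13, array([0.6648, 0.1703]), 'rect', 669, 163, 14, 51, 26, 'z', np.float64(0.0764)) (193, array([0.6688, 0.1612]), 'rect', 664, 161, 55, 55, 17, 'z', np.float64(0.0648)) slice 665 162 54
```

View pics/c3.png

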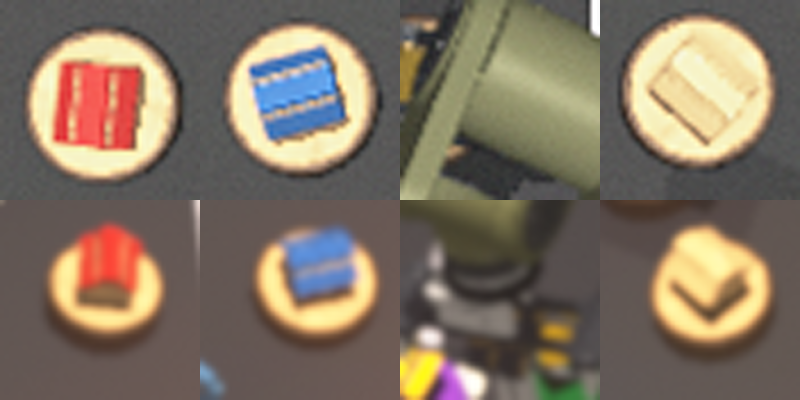

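Red's roof is about 6–7 mm lower and blue's about 5–6 mm lower. Neither slice has moved. Now yellow.

```bash
python3 -m inch '[0.14,0.06,2,0,0,0,0,0,0,2,0,0,0,0,0,0,1.5,0,0,0,0,0,0,0.8,0,0,0,0,0,0,0.3,0,0,0,0,0,0,0.2,0,0,0,0,0,0,0.1,0,0,0,0,0,0,0.1,0,0,0,0,0,0,0.1,0,0,0,0,0,0,0.1,0,0,0,0,0,0,0.1,0,0,0,0,0,0,0.1,0,0,0,0,0,0,0,0,0,0,0,0,0,0,0,0,0,0]'; python3 g.py .481 -.2005 .086
```

```text
time_s: 15.15
ee_pos: [0.4818, -0.1993, 0.0899]
eef_rot: [3.141, 0.0, 1.34]
force: [0.7, -0.3, 2.7]
grip_width: 0.0003
t 15.15 p [ 0.4818 -0.1993  0.0899] rot [3.1414e+00 1.0000e-04 1.3400e+00] F [ 0.71 -0.31  2.65] w 0.0003 tool cm [-0.13 -0.05  0.39]
```

```bash
python3 -m inch '[0,0,0.1,0,0,0,0,0,0,0.1,0,0,0,0,0,0,0.1,0,0,0,0,0,0,0.1,0,0,0,0,0,0,0,0,0,0,0,0,0,0,0,0,0,0]'; python3 -m inch '[0,0,0,0,0,0,0]'
```

```text
time_s: 15.9
ee_pos: [0.4818, -0.1993, 0.086]
eef_rot: [3.141, 0.0, 1.34]
force: [0.3, 0.3, 5.9]
grip_width: 0.0003
time_s: 16.02
ee_pos: [0.4818, -0.1993, 0.086]
eef_rot: [3.141, 0.0, 1.34]
force: [-0.0, -1.1, 4.9]
grip_width: 0.0006
```

```bash
python3 -m inch '[0,0,0.05,0,0,0,0,0,0,0,0,0,0,0,0,0,-0.5,0,0,0,0,0,0,-2.5,0,0,0,0,0,0,-4,0,0,0,0,0,0,-4,0,0,0,0,2,-1,0,0,0,0,0,2,-1,0,0,0,0,0,2,-1,0,0,0,0,0,2,-1,0,0,0,0,0,2,-1,0,0,0,0,0,2,-1,0,0,0,0,0,2,-1,0,0,0,0,0,2,-1,0,0,0,0,0,2,-1,0,0,0,0,0,2,-1,0,0,0,0,0,2,-1,0,0,0,0,0,2,0,0,0,0,0,0,0,0,0,0,0,0,0]'; python3 g.py .4 .04 .2; python3 m.py c4;python3 -c "
from h import *
cv2.imwrite('pics/t4.png',ctrl.camera('top')[0][:,:,::-1])"
```

```text
time_s: 18.4
ee_pos: [0.4285, 0.0608, 0.1943]
eef_rot: [-3.139, 0.001, 1.342]
force: [0.0, -0.2, -0.2]
grip_width: 0.0005
t 18.4 p [0.4285 0.0608 0.1943] rot [-3.1394e+00  6.0000e-04  1.3424e+00] F [ 0.03 -0.19 -0.22] w 0.0005 tool cm [-2.67 -2.3  -0.57]
top red (65, array([0.4745, 0.226 ]), 'rect', 476, 226, 21, 54, 73, 'z', np.float64(0.0838)) (320, array([0.4755, 0.2245]), 'rect', 476, 226, 53, 54, 83, 'z', np.float64(0.0738)) slice 481 221 59
top blue (64, array([0.6602, 0.1587]), 'rect', 661, 157, 21, 53, 5, 'z', np.float64(0.0779)) (312, array([0.6599, 0.1574]), 'rect', 661, 158, 53, 54, 16, 'z', np.float64(0.0682)) slice 661 158 53
top yellow (69, array([ 0.4788, -0.2022]), 'rect', 479, -201, 20, 53, 71, 'z', np.float64(0.0893)) (329, array([ 0.4801, -0.2012]), 'rect', 480, -203, 53, 54, 68, 'z', np.float64(0.0799)) slice 479 -197 57
top plain (150, array([ 0.6192, -0.1349]), 'rect', 619, -135, 52, 33, 44, 'z', np.float64(0.0881)) (321, array([ 0.6189, -0.1348]), 'rect', 621, -136, 54, 53, 48, 'z', np.float64(0.0808)) slice 620 -136 52
scene red (13, array([0.4788, 0.2282]), 'rect', 479, 227, 13, 49, 81, 'z', np.float64(0.0825)) (185, array([0.4831, 0.2284]), 'rect', 477, 230, 52, 60, 82, 'z', np.float64(0.0692)) slice 481 230 53
scene blue (17, array([0.6673, 0.1578]), 'rect', 664, 161, 16, 41, 17, 'z', np.float64(0.0765)) (197, array([0.6689, 0.161 ]), 'rect', 664, 162, 53, 55, 13, 'z', np.float64(0.0642)) slice 662 161 54
scene yellow (11, array([ 0.4783, -0.1959]), 'rect', 483, -198, 15, 41, 70, 'z', np.float64(0.0884)) (181, array([ 0.4869, -0.1967]), 'rect', 482, -200, 56, 56, 68, 'z', np.float64(0.0755)) slice 484 -198 54
scene plain (62, array([ 0.6245, -0.1315]), 'rect', 625, -132, 53, 19, 46, 'z', np.float64(0.086)) (219, array([ 0.6278, -0.1311]), 'rect', 621, -132, 58, 56, 48, 'z', np.float64(0.0753)) slice 622 -131 55
```

View pics/c4.png

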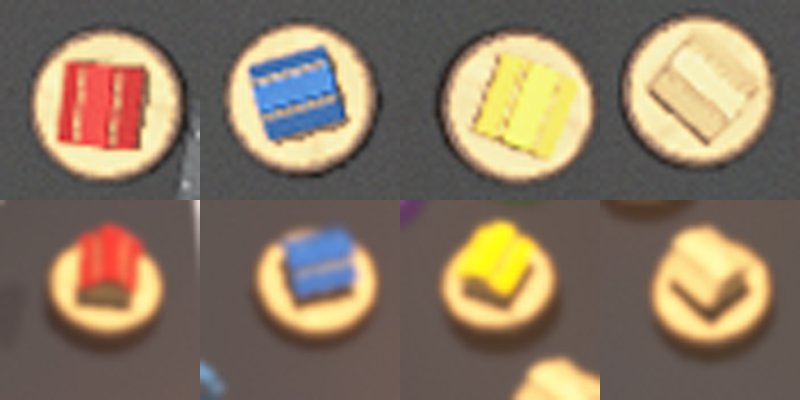

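View pics/t4.png

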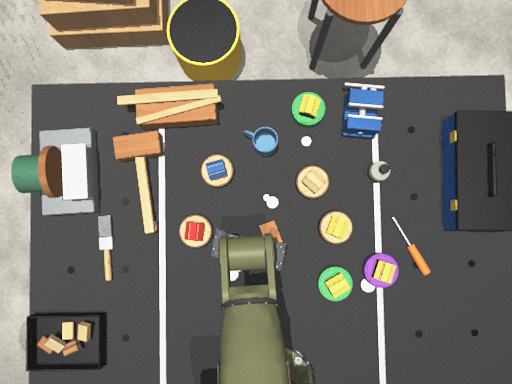

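All three painted houses are about 5–7 mm lower. The plain house, the slices and the bystanders are where they were, and the arm is touching nothing.

```bash
python3 -c "
from h import *
print(ctrl.hand_in())"
```

```text
the job is handed in; nothing more can be done
None
```

I pushed the red, then the blue, then the yellow house straight down with the fingers shut, and handed the job in at about 18.5 s. Each push ended at roughly 5–6 N.

**Depth:** comparing camera depth before and after, the roofs dropped about 6 mm (red), 5–6 mm (blue) and 6–7 mm (yellow). All are above the required 4 mm. Red and blue still read the same in the last look, several seconds after they were let go.

**Left alone:** the plain house reads the same height as before, and none of the four slices moved measurably. In the last overhead picture the bystanders look untouched, though the arm partly covers the offcut.

**Disagreements:**
- **Top and scene cameras:** they differed by about 3–5 mm sideways, so I aimed at the average.
- **Finger height:** the final finger height suggested about 1 mm more depth than the force and camera readings did.
- **Ridge finder:** for the yellow ridge it also returned the green and purple look-alikes. I ruled those out from the picture.

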